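# Set out the sample castle on its base board

## Task

Build up the wooden castle for the display shelf on its base board: stand the gate wall in the middle of the board, running along its length, with the round tower at the wall's end towards the fir tree and the square tower at its end towards the well, both in line with the wall and less than a finger's width (15 mm) from it, the square one set square. Put the cone roof centred on the round tower and the pyramid roof centred and square on the square tower. Leave the tape roll and the wax tin where they are.

Things in the scene. Friction and masses are not known exactly. Their poses are not given: they have to be found in the camera images.
- board: Base board of the wooden castle set, fixed on the bench: plain plywood, 130 (own x, front to back) x 400 (own y, its length) x 15 mm thick. Origin: centre of its underside, on the bench; its top is 15 mm above the origin. A fir tree is glued on near one end and a well near the other; which of them is at which end changes. Nothing else is on it at the start.
- tree: Toy fir tree glued upright on the board, on its centre line 165 mm from the middle: three stacked wooden cones on a short trunk, 54 mm wide, 92 mm high. Origin: centre of its foot, on the board's top.
- well: Toy well glued on the board, on its centre line 165 mm from the middle, at the other end from the tree: round wooden curb 48 mm across, with two posts and a small pitched roof, 73 mm high over all. Origin: centre of its foot, on the board's top.
- gate_wall: Loose castle gate wall of beech, standing upright on the bench: 30 (own x, thickness) x 90 (own y, length) x 70 mm high, with an arched gateway 36 mm wide and 40 mm high through its middle along x, solid from 40 to 60 mm height and four merlons (small battlements) on top from 60 to 70 mm. Same from both sides and end for end. Origin: centre of its underside. 95 g.
- round_tower: Loose round tower of beech, upright: plain cylinder 48 mm in diameter, 75 mm high, flat top. Origin: centre of its underside. 95 g.
- square_tower: Loose square tower of beech, upright: 46 x 46 mm (faces along own x and y), 60 mm high, flat top. Origin: centre of its underside. 90 g.
- cone_roof: Loose cone roof of darker beech, point up: a straight skirt 56 mm in diameter from 0 to 18 mm height, then a cone to a point at 55 mm; flat underside. Grip it by the skirt. Origin: centre of its underside. 50 g.
- pyramid_roof: Loose pyramid roof of darker beech, point up: a straight skirt 54 x 54 mm (faces along own x and y) from 0 to 18 mm height, then a four-sided pyramid to a point at 50 mm; flat underside. Grip it by the skirt. Origin: centre of its underside. 50 g.
- tape: Roll of brown packing tape lying flat on the bench among the castle pieces, not part of the job: 80 mm across, 48 mm high, hole about 54 mm. Loose. Origin: centre of its underside.
- tin: Round metal tin of wood wax on the bench among the castle pieces, not part of the job: 75 mm across, 26 mm high. Loose. Origin: centre of its underside.
Things that resemble listed ones, but are neither listed nor needed, are in the scene too. What is shaped like the gate_wall but orange or purple is not meant.

How it is judged:
At the end, for the whole second after the job is handed in: Upright and at rest on the board: wall within 12 mm of its centre line, 15 mm of its middle, 0.15 rad; towers at their ends within 12 mm of the wall's line, gap under 17 mm, square one within 0.2 rad; each own roof point up within 8 mm of its tower's centre, pyramid square within 0.25 rad (x of gate_wall in the frame of board between -0.012 and 0.012 m and y of gate_wall in the frame of board between -0.015 and 0.015 m and angle between the y axis of gate_wall and the y axis of board, either way round below 0.15 rad and x of round_tower in the frame of gate_wall between -0.012 and 0.012 m and horizontal distance between round_tower and gate_wall below 0.086 m and horizontal distance between round_tower and tree below 0.135 m and x of square_tower in the frame of gate_wall between -0.012 and 0.012 m and horizontal distance between square_tower and gate_wall below 0.085 m and horizontal distance between square_tower and well below 0.135 m and (angle between the x axis of square_tower and the x axis of board, either way round below 0.2 rad or angle between the x axis of square_tower and the y axis of board, either way round below 0.2 rad) and z of gate_wall in the frame of board between 0.011 and 0.019 m and z of round_tower in the frame of board between 0.011 and 0.019 m and z of square_tower in the frame of board between 0.011 and 0.019 m and horizontal distance between cone_roof and round_tower below 0.008 m and z of cone_roof in the frame of round_tower between 0.071 and 0.079 m and horizontal distance between pyramid_roof and square_tower below 0.008 m and z of pyramid_roof in the frame of square_tower between 0.056 and 0.064 m and (angle between the x axis of pyramid_roof and the x axis of square_tower, either way round below 0.25 rad or angle between the x axis of pyramid_roof and the y axis of square_tower, either way round below 0.25 rad) and angle between each of round_tower, square_tower, gate_wall, cone_roof, pyramid_roof's own z axis and vertical below 0.1 rad and linear speed of each of round_tower, square_tower, gate_wall, cone_roof, pyramid_roof below 0.01 m/s and angular speed of each of round_tower, square_tower, gate_wall, cone_roof, pyramid_roof below 0.1 rad/s); the robot touches nothing.
It fails at once if the tape roll or the wax tin was pushed more than 25 mm from its place (distance of any of tape, tin from where it was at the start of the episode above 0.025 m).
It also fails if it takes over 131 s, if anything falls off the work surface, if the arm or the gripper's body presses on something with over 40 N, if the wrist force passes 120 N, or if a joint passes its speed limit or range.

## Robot

A 6-joint arm with a two-finger parallel gripper is mounted at the origin on the work surface. World frame = base frame: x ahead of the robot, y to its left, z up, the work surface at z = 0. Lengths are in m, angles in rad, forces in N, time in s.
With the tool pointing down it reaches from about 0.35 to 0.975 m from the base axis. Payload 7.1 kg.
Tool frame: the origin (TCP) lies at the very end of the fingers, on their centre line; the grasp point (between the pads) lies 19 mm behind it; z points along the fingers, x is the direction in which the jaws open and shut, and the axes are right-handed (so a half turn about z gives the same grasp; the last joint's range is limited). The gripper opens to 88 mm and grips with 3 to 60 N. Pads are 20 mm wide; open, the fingers measure 115 mm over their backs; the gripper's body (75 mm by 178 mm) begins 61 mm behind the grasp point.
Start: joints at [1.138, 0.423, 1.63, -0, 1.089, -0.019], TCP at [0.251, 0.572, 0.223] pointing down, gripper open.
Joint ranges: [-3, 3], [-0.9, 2.11], [0.09, 2.58], [-1.31, 4.45], [0.11, 2.69], [-2.54, 2.54]. Speed limits (rad/s): [2.39, 2.39, 3.01, 3.14, 3.14, 3.14].

## Interface

Orientations are given as a unit quaternion [x, y, z, w].
In Python, from cell import status, cams, ticket gives the robot as it stands.
- The arm moves only by the tool move_arm, never from a script. Its argument "increments" is one flat list of numbers, 5 for each row, row after row: the finger opening in mm, from 0 to 87.8, then the shift along the world's x, y, z normalised to -1 to 1, where 1 is 0.1 m, then the turn about the world's z normalised to -1 to 1, where 1 is 0.5 rad. A call has 1 to 10 rows; each row is the pose to reach, as a shift and turn from the pose commanded when the call began; what a row does not reach only later rows make up. A row lasts 1/8 s, in which the tool goes at most 62.5 mm and 10.7 degrees, less where a joint would pass 70% of its speed; a pose out of reach is approached as far as the arm can. A call with a number of a shift or a turn outside -1 to 1 is refused whole. A call with a gripper value outside its range is refused whole. The fingers move at their own pace and stop on an object; "grip_force" is the grip in N (left out, the last holds). Time passes only in rows, so rows that repeat a pose let the fingers close. It gives the time, the measured TCP pose, the force and the opening at its end, in the units of the state.
- status.get_state(): the state, without advancing time (a new reading comes with each control period).
- cams.read_camera(name): name is "scene" or "top"; returns the picture (420x560x3 uint8, red, green, blue); there is no depth.
- cams.camera_info(name): a dict with "fx", "fy", "cx", "cy" (pixels), "D" ([k1, k2, p1, p2, k3] as OpenCV has them; the pictures are not rectified), "world_to_cam" (4x4, takes a point from world to camera coordinates). Camera axes: x right, y down, z forward; pixel columns grow to the right and rows downward; lengths in m; the calibration is good to about 2 mm. A picture is of the moment at which its call begins. camera_info takes no time and is no camera call.
- ticket.finish_job(): hands the job in, once; it reports no verdict.
The state is a dict: "clock": time; "joints": joint angles; "dq": joint speeds; "joint_efforts": joint torques, N m; "ee_pos": TCP position; "eef_rot": TCP orientation; "wrist_force": force on the tool from outside, world axes, zero at the start; "torque": the same for the moment, N m; "finger_gap": opening from 0.0 (shut) to 1.0 (fully open).
Only numpy, scipy, OpenCV 4.12 (cv2) and the standard library are available. Lean on these libraries where they do the work, as an engineer would, in place of code of your own. Each camera call takes 0.05 s, during which the arm holds its last target. There are 200 camera calls.

## Working session

There is one attempt and no reset: what is moved stays moved. The work goes in short steps, Python scripts to look and compute and a tool call to move; the robot and the scene stay as the last step left them, time stands still between calls to the robot, and variables do not carry over. Pictures are saved under pics/ and viewed, about 12 in all and at most 16, crops included, and the job is handed in when it is done.

Besides the shell and the picture viewer there is one more tool, called as a command line: name --argument value ..., lists and objects as JSON in quotes. move_arm: Moves the arm, as the interface text tells. Its arguments: {"type":"object","properties":{"increments":{"type":"array"},"grip_force":{"type":"number"}},"required":["increments"]}

```bash
mkdir -p pics; cat > h.py <<'E'
import numpy as np, cv2
from cell import status, cams, ticket
def K(n):
    i=cams.camera_info(n); return np.array([[i['fx'],0,i['cx']],[0,i['fy'],i['cy']],[0,0,1.]]),np.array(i['D'],float),np.array(i['world_to_cam'])
def w(n,px,z):
    k,D,T=K(n); px=np.array(px,float).reshape(-1,1,2)
    r=cv2.undistortPoints(px,k,D).reshape(-1,2); R=T[:3,:3]; c=-R.T@T[:3,3]
    d=np.c_[r,np.ones(len(r))]@R; s=(np.atleast_1d(z)-c[2])/d[:,2]
    return c+d*s[:,None]
def p(n,P):
    k,D,T=K(n); return cv2.projectPoints(np.array(P,float).reshape(-1,3),cv2.Rodrigues(T[:3,:3])[0],T[:3,3],k,D)[0].reshape(-1,2)
def snap(n,f,box=None,s=1):
    im=cams.read_camera(n)[:,:,::-1]; cv2.imwrite(f'pics/{f}_raw.png',im)
    if box: im=im[box[1]:box[3],box[0]:box[2]]
    cv2.imwrite(f'pics/{f}.png',cv2.resize(im,None,fx=s,fy=s,interpolation=cv2.INTER_CUBIC))
E
python3 - <<'E'
from h import *
snap('top','t0',s=1.42); snap('scene','s0',s=1.42)
for n in('top','scene'):
    k,D,T=K(n); print(n,k[0,0],D,-T[:3,:3].T@T[:3,3])
print(status.get_state())
E
```

```text
top 457.07556416114204 [-0.11120645  0.          0.          0.          0.        ] [0.37810987 0.00797463 1.18397108]
scene 438.45213532997906 [-0.11460468  0.          0.          0.          0.        ] [0.94069982 0.23648975 0.97803658]
{'clock': 0.1, 'joints': array([ 1.13801583e+00,  4.23736086e-01,  1.63059685e+00,  2.37315048e-06,
        1.08858964e+00, -1.90141125e-02]), 'dq': array([ 0.00046589, -0.00155136, -0.00362019,  0.00136582, -0.00031998,
       -0.00038192]), 'joint_efforts': array([ 1.20834848e-03, -5.45620286e+01, -2.74326253e+01,  6.47119945e-02,
        1.87878089e-02, -3.94817107e-05]), 'ee_pos': array([0.25106605, 0.57181966, 0.22200369]), 'eef_rot': array([ 8.37275675e-01,  5.46780580e-01, -5.64126057e-04,  3.52046454e-04]), 'wrist_force': array([-0.47651265,  0.48424358,  0.9827015 ]), 'torque': array([ 0.01185888, -0.05008287, -0.01359964]), 'finger_gap': 1.0014893126147324}
```

View pics/t0.png

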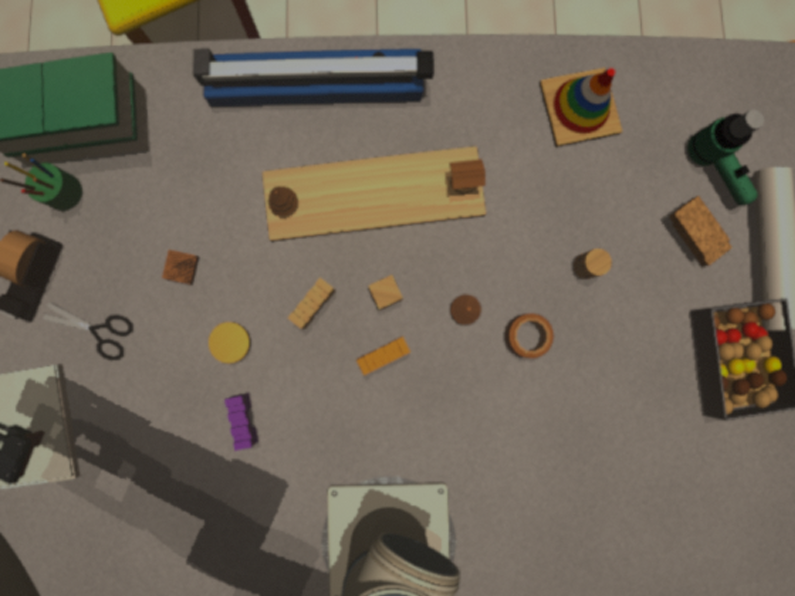

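View pics/s0.png

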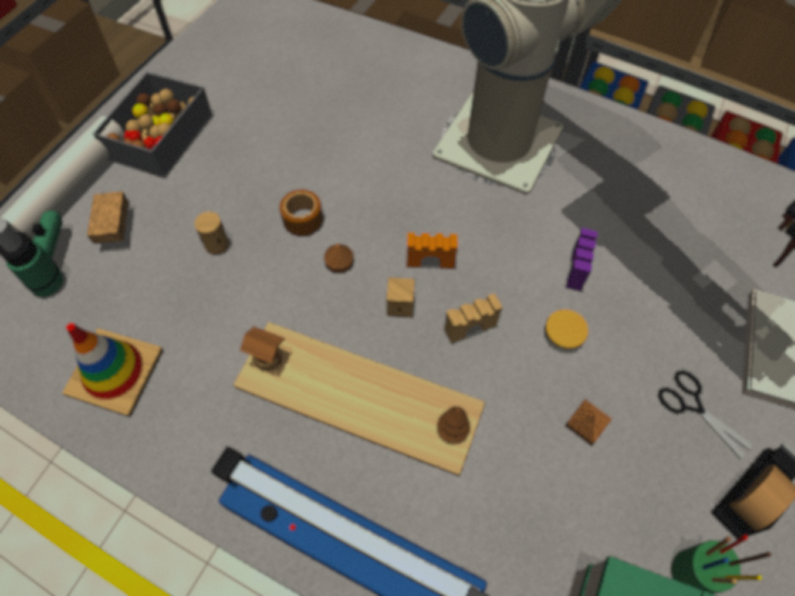

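Top (displayed px): tree at (283,202) and well at (467,177) on the board. Three wall shapes: beech (311,303), orange (384,355), purple (240,423). The beech one is meant. Square tower is at (385,292), cone (465,309), pyramid (180,266), round tower (597,263), tape (530,335), tin (229,342). I'll confirm all of these in enlarged crops.

```bash
python3 - <<'E'
import cv2
im=cv2.imread('pics/t0_raw.png')
cv2.imwrite('pics/ca.png',cv2.resize(im[95:270,105:305],None,fx=4,fy=3.4,interpolation=cv2.INTER_CUBIC) if 0 else cv2.resize(im[110:260,105:305],None,fx=4,fy=4,interpolation=cv2.INTER_CUBIC))
cv2.imwrite('pics/cb.png',cv2.resize(im[110:260,245:445],None,fx=4,fy=4,interpolation=cv2.INTER_CUBIC))
E
```

```text
(no output)
```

View pics/ca.png

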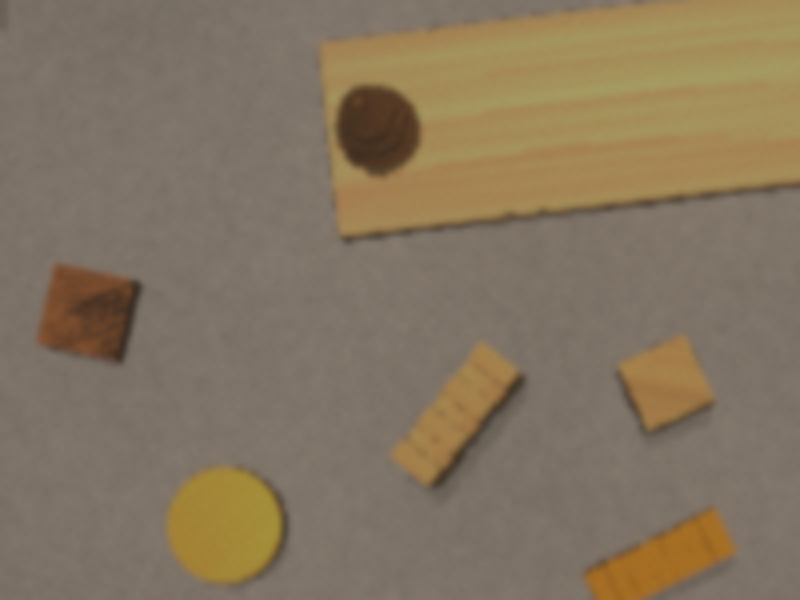

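View pics/cb.png

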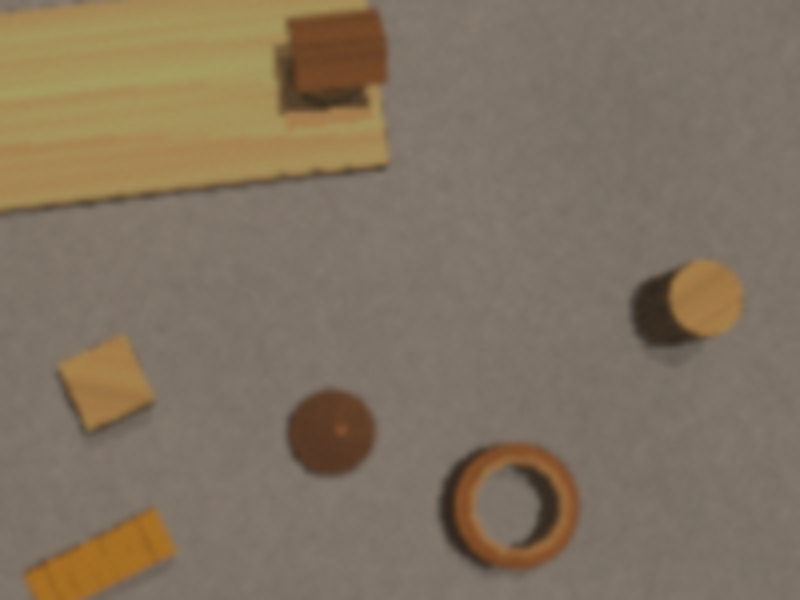

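The crops confirm the set. Beech wall (455,415) in crop a has four merlons; square tower is at (666,384), pyramid (87,312), tin (225,525). In crop b: cone (331,432), round tower (706,298), tape (516,506). Next I compute positions.

```bash
python3 - <<'E'
from h import *
np.set_printoptions(precision=4,suppress=True)
A=lambda q:np.array(q)/4+[105,110]-.375
B=lambda q:np.array(q)/4+[245,110]-.375
def rect(name,q,z):
    P=w('top',q,z)[:,:2]; e=np.roll(P,-1,0)-P
    print(name,'c',P.mean(0),'sides',np.linalg.norm(e,axis=1),'ang',np.degrees(np.arctan2(e[:,1],e[:,0])))
    return P
rect('board',np.vstack([A([[320,44],[343,239]]),B([[387,166]]),np.array([[478,148]])/1.42-.15]),.015)
rect('pyr',A([[55,264],[137,283],[121,361],[38,343]]),.018)
rect('wall',A([[482,342],[521,376],[433,486],[391,453]]),.07)
rect('sq',A([[685,336],[714,404],[650,431],[618,371]]),.06)
for n,c,r,z in [('cone',B([331,432]),43/4,.018),('round',B([706,298]),38/4,.075),('tape',B([516,506]),62/4,.048),('tin',A([225,525]),58/4,.026),('tree',A([377,131]),10,.05)]:
    P=w('top',[c,c+[r,0]],z); print(n,P[0],'r',np.linalg.norm(P[1]-P[0]))
E
```

```text
board c [0.639  0.0129] sides [0.1296 0.3939 0.1255 0.3995] ang [-173.6471  -84.2108    3.8248   95.1905]
pyr c [0.5113 0.3696] sides [0.0559 0.0515 0.0563 0.0524] ang [-104.2713  168.1047   76.7175  -12.3151]
wall c [0.4378 0.1252] sides [0.0318 0.0859 0.0327 0.0876] ang [-132.2247  140.2946   50.9029  -40.3442]
sq c [ 0.4534 -0.0034] sides [0.0457 0.0428 0.0419 0.0467] ang [-158.2309  111.6841   26.853   -63.5339]
cone [ 0.4234 -0.1467  0.018 ] r 0.027666097180162497
round [ 0.499  -0.3752  0.075 ] r 0.024241108315477603
tape [ 0.3734 -0.2577  0.048 ] r 0.039384975421116825
tin [0.3728 0.2788 0.026 ] r 0.0372022130392103
tree [0.6183 0.1753 0.05  ] r 0.025259966355280775
```

move_arm --increments '[80,0.2,-0.5,0,0,80,0.4,-1,0,0,80,0.4,-1,0,0,80,0.4,-1,0,0]' --grip_force 25

```text
clock: 0.6
ee_pos: [0.2915, 0.4727, 0.2228]
eef_rot: [0.837, 0.546, 0.0, -0.0]
wrist_force: [0.4, -0.7, 0.3]
finger_gap: 0.911
```

move_arm --increments '[70,0.2,-0.5,0,-0.2,70,0.4,-1,0,-0.4,70,0.4,-1,0,-0.57,70,0.4,-1,0,-0.57]'

```text
clock: 1.1
ee_pos: [0.3315, 0.3731, 0.2228]
eef_rot: [0.906, 0.423, 0.0, -0.0]
wrist_force: [-0.7, 1.1, -0.1]
finger_gap: 0.798
```

move_arm --increments '[70,0.2,-0.5,0,0,70,0.4,-1,0,0,70,0.4,-1,0,0,70,0.4,-1,0,0]'

```text
clock: 1.6
ee_pos: [0.3715, 0.2734, 0.2228]
eef_rot: [0.906, 0.423, 0.0, -0.0]
wrist_force: [-0.3, 1.0, -0.3]
finger_gap: 0.796
```

move_arm --increments '[70,0.2,-0.5,0,0,70,0.4,-1,0,0,70,0.4,-1,0,0,70,0.4,-1,0,0]'

```text
clock: 2.1
ee_pos: [0.4113, 0.1735, 0.2227]
eef_rot: [0.906, 0.423, 0.0, -0.0]
wrist_force: [0.7, -0.3, -0.2]
finger_gap: 0.795
```

move_arm --increments '[70,0.27,-0.48,0,0,70,0.27,-0.48,-0.5,0,70,0.27,-0.48,-1,0,70,0.27,-0.48,-1,0]'

```text
clock: 2.6
ee_pos: [0.4355, 0.1251, 0.12]
eef_rot: [0.906, 0.424, -0.004, -0.001]
wrist_force: [-0.1, 0.7, -0.6]
finger_gap: 0.798
```

```bash
python3 - <<'E'
from h import *
snap('scene','s1',(250,120,450,270),4)
E
```

```text
(no output)
```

View pics/s1.png

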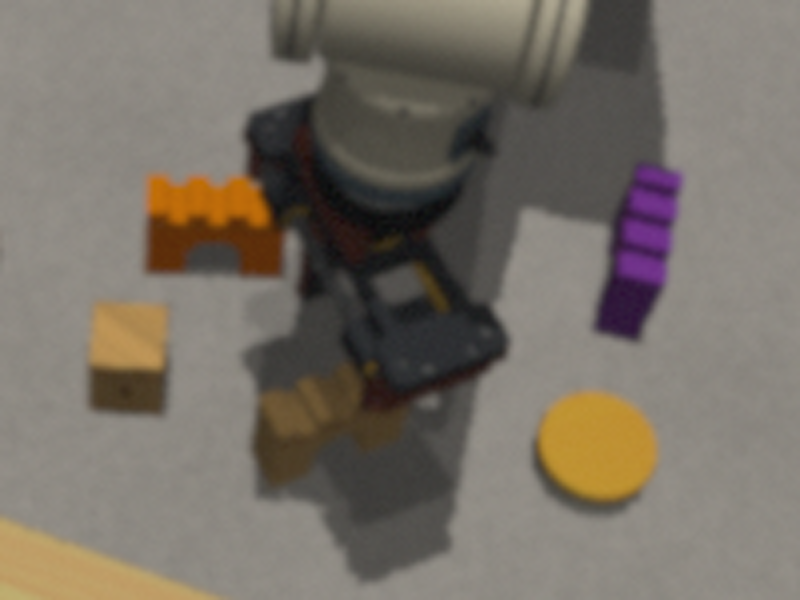

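The gripper sits over the middle of the beech wall at (330,420), with the fingers either side. I'll lower and grip.

move_arm --increments '[70,0,0,-0.5,0,70,0,0,-0.92,0,70,0,0,-0.92,0,20,0,0,-0.92,0,20,0,0,-0.92,0,20,0,0,-0.92,0,20,0,0,-0.92,0,20,0,0,-0.92,0]'

```text
clock: 3.65
ee_pos: [0.4386, 0.1243, 0.0312]
eef_rot: [0.906, 0.422, 0.0, 0.0]
wrist_force: [0.1, 0.2, 7.6]
finger_gap: 0.34
```

move_arm --increments '[20,0,0,0.3,0,20,0,0,0.6,0,20,0.3,0,0.6,-0.35,20,0.6,0,0.6,-0.7,20,1,0,0.6,-1,20,1,0,0.6,-1]'

```text
clock: 4.4
ee_pos: [0.541, 0.1243, 0.0908]
eef_rot: [0.983, 0.184, 0.001, -0.0]
wrist_force: [-0.4, -0.4, -1.3]
finger_gap: 0.342
```

move_arm --increments '[20,0.3,-0.4,0,-0.3,20,0.6,-0.8,0,-0.55,20,1,-1,0,-0.55,20,1,-1,0,-0.55,20,1,-1,0,-0.55]'

```text
clock: 5.03
ee_pos: [0.6363, 0.0245, 0.0898]
eef_rot: [0.999, 0.049, -0.001, -0.0]
wrist_force: [-0.5, -0.6, -0.4]
finger_gap: 0.336
```

```bash
python3 - <<'E'
from h import *
snap('scene','s2',(150,200,370,350),3.6)
E
```

```text
(no output)
```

View pics/s2.png

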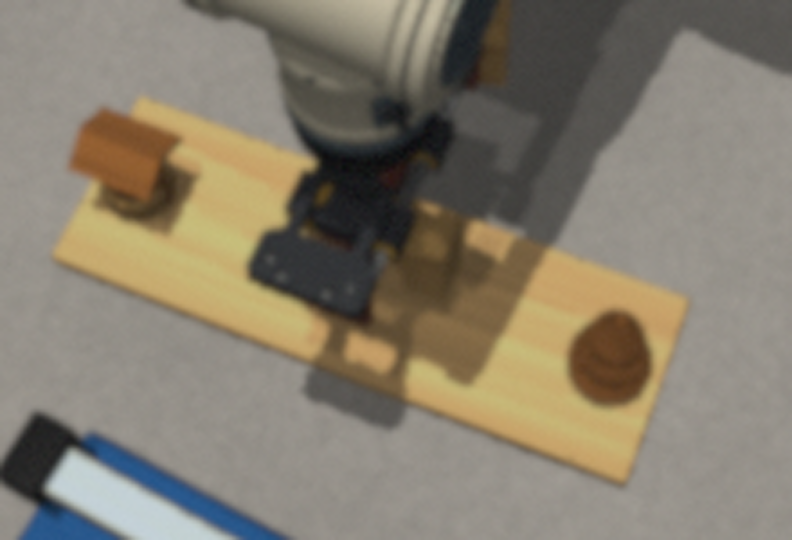

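The wall hangs over the board middle. The board's corners show cleanly at (688,298), (626,484), (55,258) and (140,97), so I'll use them for a second measurement of the board.

```bash
python3 - <<'E'
from h import *
np.set_printoptions(precision=4,suppress=True)
q=np.array([[688,298],[626,484],[55,258],[140,97]])/3.6+[150,200]-.36
P=w('scene',q,.015)[:,:2];e=np.roll(P,-1,0)-P
print(P,P.mean(0),np.linalg.norm(e,axis=1),np.degrees(np.arctan2(e[:,1],e[:,0])))
E
```

```text
[[ 0.5561  0.2048]
 [ 0.6841  0.2197]
 [ 0.723  -0.1738]
 [ 0.5966 -0.1891]] [0.6399 0.0154] [0.1289 0.3954 0.1274 0.396 ] [   6.6497  -84.353  -173.0811   95.8702]
```

move_arm --increments '[20,0.01,-0.11,0,0,20,0.01,-0.11,-0.2,0,20,0.01,-0.11,-0.4,0,20,0.01,-0.11,-0.445,0,20,0.01,-0.11,-0.445,0]'

```text
clock: 5.7
ee_pos: [0.6382, 0.0134, 0.0459]
eef_rot: [0.999, 0.049, -0.001, 0.0]
wrist_force: [-5.1, -0.5, 10.2]
finger_gap: 0.34
```

move_arm --increments '[60,0,0,0,0,60,0,0,0,0,60,0,0,0,0,60,0,0,0,0]'

```text
clock: 6.2
ee_pos: [0.6392, 0.0133, 0.0459]
eef_rot: [0.999, 0.048, -0.0, -0.0]
wrist_force: [-0.8, 0.0, 0.4]
finger_gap: 0.68
```

move_arm --increments '[60,0,0,0.3,0,60,0,0,0.6,0,60,-0.5,0,0.9,0,60,-1,-0.1,0.9,0.3,60,-1,-0.1,0.9,0.6,60,-1,-0.1,0.9,0.6]'

```text
clock: 6.95
ee_pos: [0.5393, 0.0032, 0.1366]
eef_rot: [0.981, 0.196, 0.0, 0.0]
wrist_force: [0.2, -0.4, -0.3]
finger_gap: 0.684
```

move_arm --increments '[68,-0.4,-0.03,0,0,68,-0.86,-0.06,0,0,68,-0.86,-0.06,-0.4,0,68,-0.86,-0.06,-0.7,0,68,-0.86,-0.06,-0.9,0,68,-0.86,-0.06,-0.9,0]'

```text
clock: 7.7
ee_pos: [0.453, -0.0027, 0.045]
eef_rot: [0.981, 0.196, -0.001, -0.0]
wrist_force: [0.5, 0.1, 0.7]
finger_gap: 0.776
```

move_arm --increments '[68,0,0,-0.24,0,68,0,0,-0.24,0,30,0,0,-0.24,0,30,0,0,-0.24,0,30,0,0,-0.24,0,30,0,0,-0.24,0,30,0,0,-0.24,0]'

```text
clock: 8.57
ee_pos: [0.4538, -0.0028, 0.0229]
eef_rot: [0.98, 0.197, 0.001, 0.0]
wrist_force: [-0.7, -0.3, 7.1]
finger_gap: 0.518
```

move_arm --increments '[30,0,0,0.4,0,30,0,-0.5,0.8,-0.3,30,0,-1,0.8,-0.59,30,0,-1,0.8,-0.59]'

```text
clock: 9.07
ee_pos: [0.4539, -0.1054, 0.1032]
eef_rot: [0.999, 0.048, 0.001, 0.001]
wrist_force: [-0.4, 0.6, -0.0]
finger_gap: 0.523
```

```bash
python3 - <<'E'
from h import *
snap('top','t3',(180,95,350,175),4.6); snap('scene','s3',(150,200,370,350),3.6)
E
```

```text
(no output)
```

View pics/t3.png

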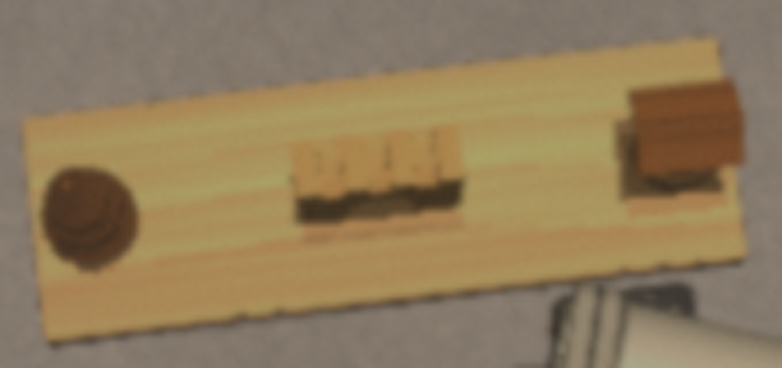

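The wall stands at (377,162), with top corners (291,144), (458,126), (463,178), (296,198). Board corners are (24,119), (50,344), (746,260), (716,38).

```bash
python3 - <<'E'
from h import *
np.set_printoptions(precision=4,suppress=True)
for n,q,z in [('wall',[[291,144],[458,126],[463,178],[296,198]],.085),('board',[[24,119],[50,344],[746,260],[716,38]],.015)]:
    P=w('top',np.array(q)/4.6+[180,95]-.39,z)[:,:2];e=np.roll(P,-1,0)-P
    print(n,P.mean(0),np.linalg.norm(e,axis=1),np.degrees(np.arctan2(e[:,1],e[:,0])))
print(status.get_state()['ee_pos'])
E
```

```text
wall [0.6388 0.0166] [0.0893 0.0283 0.0892 0.0293] [ -84.9035 -175.9459   95.7663    4.2902]
board [0.6398 0.0132] [0.13   0.3947 0.1291 0.3962] [-173.7823  -84.2198    5.5553   95.6564]
[ 0.4529 -0.103   0.1022]
```

move_arm --increments '[30,0.5,0.2,0,0,30,1,0.4,0,0,30,1,0.4,0,0]'

```text
clock: 9.55
ee_pos: [0.5564, -0.0602, 0.102]
eef_rot: [0.999, 0.053, 0.001, 0.0]
wrist_force: [-0.1, 0.4, -1.1]
finger_gap: 0.523
```

move_arm --increments '[30,0.5,0,0,0,30,0.93,0,0,0,30,0.93,0,-0.3,0,30,0.93,0,-0.55,0,30,0.93,0,-0.65,0,30,0.93,0,-0.65,0]'

```text
clock: 10.3
ee_pos: [0.6448, -0.062, 0.0369]
eef_rot: [0.999, 0.052, -0.001, -0.0]
wrist_force: [0.1, -0.1, -0.2]
finger_gap: 0.526
```

move_arm --increments '[68,0,0,0,0,68,0,0,0,0,68,0,0,0,0,68,0,0,0.4,0,68,0,0,1,0,68,0,0,1,0]'

```text
clock: 11.05
ee_pos: [0.6497, -0.0632, 0.1424]
eef_rot: [0.999, 0.051, 0.005, 0.001]
wrist_force: [0.2, -0.3, 0.2]
finger_gap: 0.776
```

move_arm --increments '[80,-0.25,-0.5,0,0,80,-0.49,-1,0,0,80,-0.49,-1,0,0]'

```text
clock: 11.42
ee_pos: [0.5951, -0.1654, 0.1363]
eef_rot: [0.999, 0.049, -0.001, -0.0]
wrist_force: [-0.3, 0.5, 0.8]
finger_gap: 0.912
```

move_arm --increments '[80,-0.25,-0.5,0,0,80,-0.49,-1,0,0,80,-0.49,-1,0,0]'

```text
clock: 11.8
ee_pos: [0.5472, -0.2646, 0.1365]
eef_rot: [0.999, 0.049, -0.0, -0.0]
wrist_force: [-0.6, 0.8, -0.4]
finger_gap: 0.91
```

move_arm --increments '[80,-0.25,-0.5,0,0,80,-0.49,-1,0,0,80,-0.49,-1,0,0]'

```text
clock: 12.18
ee_pos: [0.499, -0.3641, 0.1367]
eef_rot: [0.999, 0.049, 0.0, -0.0]
wrist_force: [-0.6, 0.2, 0.1]
finger_gap: 0.911
```

move_arm --increments '[80,0,-0.13,0,0,80,0,-0.13,-0.3,0,80,0,-0.13,-0.3,0,80,0,-0.13,-0.3,0]'

```text
clock: 12.68
ee_pos: [0.5002, -0.375, 0.1076]
eef_rot: [0.999, 0.052, 0.0, -0.0]
wrist_force: [-1.2, -0.6, 1.0]
finger_gap: 0.911
```

```bash
python3 - <<'E'
from h import *
snap('top','t4',(180,95,350,175),4.6);snap('scene','s4',(60,100,260,250),4)
print(status.get_state()['ee_pos'])
E
```

```text
[ 0.50021632 -0.37562845  0.10814859]
```

View pics/s4.png

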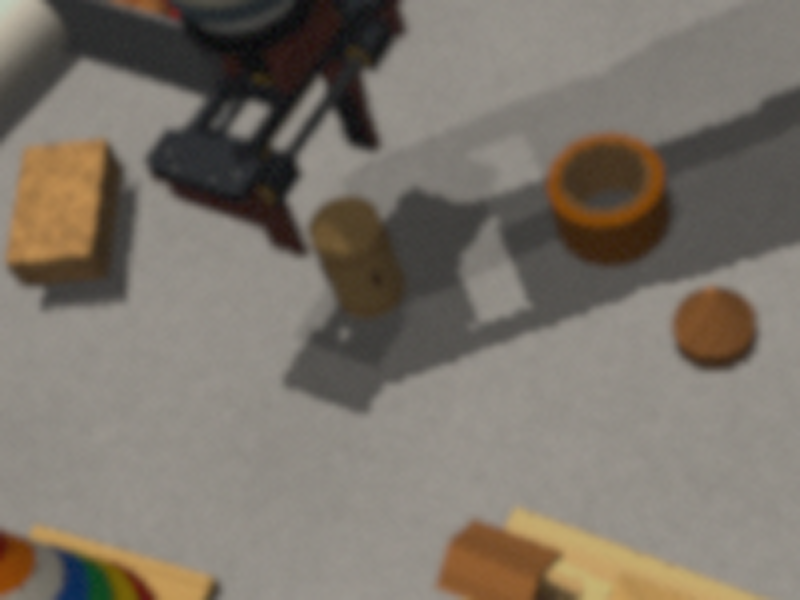

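View pics/t4.png

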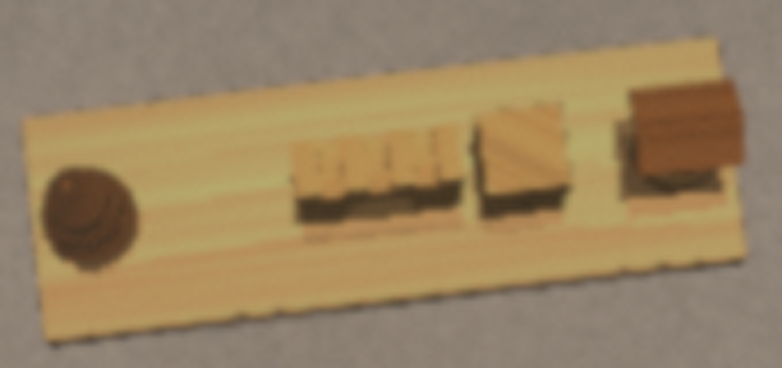

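Top: the square tower stands on the board beside the wall, with top corners (476,110), (562,102), (568,186), (483,196). Scene: the open jaws straddle the round tower, whose top centre is (350,230) and whose foot is about (372,295).

```bash
python3 - <<'E'
from h import *
np.set_printoptions(precision=4,suppress=True)
P=w('top',np.array([[476,110],[562,102],[568,186],[483,196]])/4.6+[180,95]-.39,.075)[:,:2];e=np.roll(P,-1,0)-P
c=P.mean(0);print(c,np.linalg.norm(e,axis=1),np.degrees(np.arctan2(e[:,1],e[:,0])))
d=c-[.639,.0165];u=np.array([-.0967,.9953]);print('along',d@u,'across',d@[.9953,.0967])
print('round top',w('scene',np.array([[350,230]])/4+[60,100]-.375,.075))
# cone & pyramid skirt from scene
print((p('scene',[[.5,-.3755,.108],[.499,-.375,.075]])-[60,100]+.375)*4)
print('cone apex', w('scene',np.array([[711,291]])/4+[60,100]-.375,.055))
E
```

```text
[ 0.6468 -0.0613] [0.0465 0.0461 0.0459 0.0471] [ -85.5698 -177.6015   95.7787    3.1818]
along -0.07820831057521142 across 0.0002558495287849566
round top [[ 0.499  -0.3692  0.075 ]]
[[328.0004 196.117 ]
 [342.7759 226.7144]]
cone apex [[ 0.4218 -0.1464  0.055 ]]
```

move_arm --increments '[80,0,0.03,-0.4,0,80,0,0.03,-0.73,0,80,0,0.03,-0.73,0,30,0,0.03,-0.73,0,30,0,0.03,-0.73,0,30,0,0.03,-0.73,0,30,0,0.03,-0.73,0,30,0,0.03,-0.73,0]'

```text
clock: 13.78
ee_pos: [0.4995, -0.3731, 0.0351]
eef_rot: [0.999, 0.051, 0.0, 0.0]
wrist_force: [-2.7, 0.5, 6.1]
finger_gap: 0.542
```

move_arm --increments '[30,0,0,0.5,0,30,0,0.2,1,0,30,0,0.6,1,0,30,0,1,1,0,30,0,1,1,0]'

```text
clock: 14.4
ee_pos: [0.4988, -0.2704, 0.1343]
eef_rot: [0.999, 0.052, -0.0, -0.0]
wrist_force: [0.4, -0.1, -1.5]
finger_gap: 0.542
```

move_arm --increments '[30,0,0.5,0,0,30,0,1,0,0,30,0,1,0,0]'

```text
clock: 14.78
ee_pos: [0.4991, -0.171, 0.1341]
eef_rot: [0.999, 0.052, -0.0, -0.0]
wrist_force: [0.5, -0.7, -0.6]
finger_gap: 0.544
```

move_arm --increments '[30,0,0.5,0,0,30,0,1,0,0,30,0,1,0,0]'

```text
clock: 15.15
ee_pos: [0.4997, -0.0716, 0.1342]
eef_rot: [0.999, 0.052, 0.0, 0.0]
wrist_force: [0.8, -1.3, -1.2]
finger_gap: 0.543
```

move_arm --increments '[30,0,0.5,0,0,30,0,1,0,0,30,0,1,0,0]'

```text
clock: 15.52
ee_pos: [0.5003, 0.0281, 0.1343]
eef_rot: [0.999, 0.052, 0.001, 0.0]
wrist_force: [0.7, -0.2, -0.2]
finger_gap: 0.538
```

move_arm --increments '[30,0.3,0.4,0,0,30,0.6,0.66,0,0,30,0.66,0.66,0,0,30,0.66,0.66,0,0]'

```text
clock: 16.02
ee_pos: [0.5655, 0.0914, 0.1338]
eef_rot: [0.999, 0.05, -0.0, 0.0]
wrist_force: [-1.0, -0.1, -0.7]
finger_gap: 0.543
```

move_arm --increments '[30,0.3,0,0,0,30,0.66,0,0,0,30,0.66,0,0,0,30,0.66,0,0,0,30,0.66,0,0,0]'

```text
clock: 16.65
ee_pos: [0.6299, 0.0926, 0.134]
eef_rot: [0.999, 0.051, -0.001, 0.0]
wrist_force: [0.2, -0.5, -0.3]
finger_gap: 0.541
```

```bash
python3 - <<'E'
from h import *
print(status.get_state()['ee_pos'],status.get_state()['clock'])
E
```

```text
[0.6299033  0.0925853  0.13398719] 16.65
```

move_arm --increments '[30,0.01,0,-0.4,0,30,0.01,0,-0.7,0,30,0.01,0,-0.835,0,30,0.01,0,-0.835,0,30,0.01,0,-0.835,0]'

```text
clock: 17.27
ee_pos: [0.6327, 0.0933, 0.0514]
eef_rot: [0.999, 0.051, 0.001, -0.0]
wrist_force: [-0.3, 0.5, -1.9]
finger_gap: 0.542
```

move_arm --increments '[75,0,0,0,0,75,0,0,0,0,75,0,0,0,0,75,0,0,0.3,0,75,0,0,0.7,0,75,-0.5,-0.5,0.7,0,75,-1,-1,0.7,0,75,-1,-1,0.7,0]'

```text
clock: 18.27
ee_pos: [0.5294, -0.0084, 0.1207]
eef_rot: [0.999, 0.05, -0.001, -0.0]
wrist_force: [0.8, -0.2, -0.6]
finger_gap: 0.854
```

move_arm --increments '[75,-0.5,-0.5,0,0,75,-1,-1,0,0,75,-1,-1,0,0]'

```text
clock: 18.65
ee_pos: [0.4306, -0.108, 0.1207]
eef_rot: [0.999, 0.05, -0.0, -0.0]
wrist_force: [0.5, 0.7, -0.6]
finger_gap: 0.859
```

move_arm --increments '[80,-0.09,-0.4,0,0,80,-0.09,-0.4,0,0,80,-0.09,-0.4,-0.4,0,80,-0.09,-0.4,-0.6,0,80,-0.09,-0.4,-0.6,0]'

```text
clock: 19.27
ee_pos: [0.4234, -0.1456, 0.0596]
eef_rot: [0.999, 0.051, -0.001, -0.001]
wrist_force: [0.6, -0.9, 0.0]
finger_gap: 0.912
```

```bash
python3 - <<'E'
from h import *
snap('top','t5');snap('scene','s5')
a=cv2.imread('pics/t5_raw.png')[95:175,180:350];b=cv2.imread('pics/s5_raw.png')[130:215,190:270]
I=cv2.INTER_CUBIC
a=cv2.resize(a,None,fx=4.6,fy=4.6,interpolation=I);b=cv2.resize(b,None,fx=2.5,fy=2.5,interpolation=I)
c=np.zeros((len(a)+len(b),a.shape[1],3),np.uint8);c[:len(a)]=a;c[len(a):,:b.shape[1]]=b
cv2.imwrite('pics/c5.png',c);print(len(a),status.get_state()['ee_pos'])
E
```

```text
368 [ 0.42421453 -0.14621843  0.06096437]
```

View pics/c5.png

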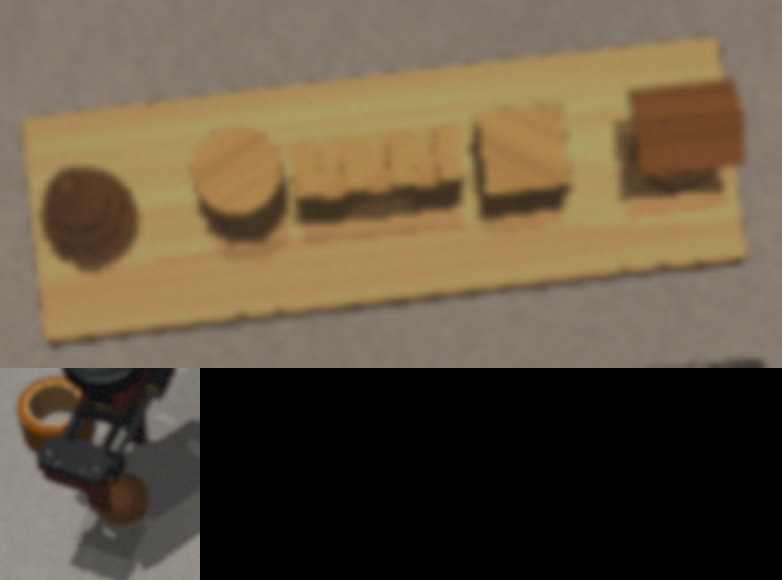

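The round tower's top circle is centred at (237,170), in line with the wall. The cone at about (127,497) lies below the jaws.

```bash
python3 - <<'E'
from h import *
np.set_printoptions(precision=4,suppress=True)
c=w('top',np.array([[237.5,170.5]])/4.6+[180,95]-.39,.09)[0,:2]
d=c-[.639,.0165];u=np.array([-.0967,.9953]);print(c,'along',d@u,'across',d@[.9953,.0967])
print((p('scene',[[.424,-.146,.018],[.424,-.146,.055]])-[190,130]+.3)*2.5+[0,368])
E
```

```text
[0.6344 0.0903] along 0.07393766943433908 across 0.0025251882667813464
[[121.1809 496.4518]
 [118.4752 476.4071]]
```

move_arm --increments '[80,0,0,-0.3,0,80,0,0,-0.5,0,80,0,0,-0.575,0,80,0,0,-0.575,0,40,0,0,-0.575,0,40,0,0,-0.575,0,40,0,0,-0.575,0,40,0,0,-0.575,0]' --grip_force 20

```text
clock: 20.38
ee_pos: [0.4235, -0.1469, 0.0036]
eef_rot: [0.999, 0.051, 0.0, 0.0]
wrist_force: [-0.4, 0.9, 7.2]
finger_gap: 0.63
```

move_arm --increments '[40,0,0,0.5,0,40,0,0,1,0,40,0.3,0.3,1,0,40,0.7,0.8,1,0,40,0.7,0.8,1,0]'

```text
clock: 21.0
ee_pos: [0.4959, -0.0644, 0.1037]
eef_rot: [0.999, 0.053, 0.001, 0.0]
wrist_force: [-0.8, -0.3, -0.2]
finger_gap: 0.627
```

move_arm --increments '[40,0.3,0.4,0.2,0,40,0.7,0.8,0.4,0,40,0.7,0.8,0.4,0]'

```text
clock: 21.38
ee_pos: [0.5663, 0.0148, 0.1447]
eef_rot: [0.999, 0.052, 0.002, 0.0]
wrist_force: [-0.9, -0.5, -0.8]
finger_gap: 0.627
```

move_arm --increments '[40,0.3,0.4,0,0,40,0.7,0.77,0,0,40,0.7,0.77,0,0,40,0.7,0.77,0,0,40,0.7,0.77,0,0,40,0.7,0.77,0,0]'

```text
clock: 22.12
ee_pos: [0.6325, 0.0892, 0.1432]
eef_rot: [0.999, 0.05, -0.0, 0.0]
wrist_force: [-0.5, -0.0, 0.5]
finger_gap: 0.628
```

move_arm --increments '[40,0.01,0.01,-0.25,0,40,0.01,0.01,-0.42,0,40,0.01,0.01,-0.47,0,40,0.01,0.01,-0.49,0,40,0.01,0.01,-0.49,0]'

```text
clock: 22.75
ee_pos: [0.6346, 0.0913, 0.0946]
eef_rot: [0.999, 0.051, 0.0, -0.0]
wrist_force: [-0.6, 0.9, -0.4]
finger_gap: 0.628
```

move_arm --increments '[40,0,0,-0.01,0,40,0,0,-0.01,0,80,0,0,-0.01,0,80,0,0,-0.01,0,80,0,0,-0.01,0,80,0,0,0.3,0,80,0,0,0.7,0,80,0,0,0.9,0,80,0,0,0.9,0]'

```text
clock: 23.88
ee_pos: [0.6351, 0.0913, 0.1855]
eef_rot: [0.999, 0.051, 0.001, -0.0]
wrist_force: [-0.8, -0.3, -0.3]
finger_gap: 0.908
```

move_arm --increments '[80,-0.2,0.5,0,-0.3,80,-0.42,1,0,-0.6,80,-0.42,1,0,-0.66,80,-0.42,1,0,-0.66]'

```text
clock: 24.38
ee_pos: [0.5918, 0.1909, 0.1829]
eef_rot: [0.994, -0.113, -0.001, 0.001]
wrist_force: [-0.0, -0.8, -0.7]
finger_gap: 0.913
```

move_arm --increments '[80,-0.2,0.5,0,0,80,-0.42,1,0,0,80,-0.42,1,-0.4,0,80,-0.42,1,-0.8,0]'

```text
clock: 24.88
ee_pos: [0.551, 0.2907, 0.1032]
eef_rot: [0.994, -0.113, 0.001, -0.0]
wrist_force: [0.4, -0.8, 0.1]
finger_gap: 0.911
```

move_arm --increments '[80,-0.2,0.4,0,0,80,-0.4,0.78,0,0,80,-0.4,0.78,0,0,80,-0.4,0.78,0,0]'

```text
clock: 25.38
ee_pos: [0.5109, 0.368, 0.1037]
eef_rot: [0.994, -0.114, -0.0, 0.0]
wrist_force: [0.4, -0.4, -0.8]
finger_gap: 0.912
```

```bash
python3 - <<'E'
from h import *
snap('top','t6');snap('scene','s6')
a=cv2.imread('pics/t6_raw.png')[95:175,180:350];b=cv2.imread('pics/s6_raw.png')[250:330,360:460];d=cv2.imread('pics/s6_raw.png')[210:330,150:360]
I=cv2.INTER_CUBIC
a=cv2.resize(a,None,fx=4.6,fy=4.6,interpolation=I);b=cv2.resize(b,None,fx=2.6,fy=2.6,interpolation=I);d=cv2.resize(d,None,fx=1.9,fy=1.9,interpolation=I)
c=np.zeros((600,782,3),np.uint8);c[:368]=a;c[368:368+len(b),:b.shape[1]]=b;c[368:368+len(d),300:300+d.shape[1]]=d
cv2.imwrite('pics/c6.png',c);print(status.get_state()['ee_pos'])
E
```

```text
[0.51110482 0.36776213 0.10395583]
```

View pics/c6.png

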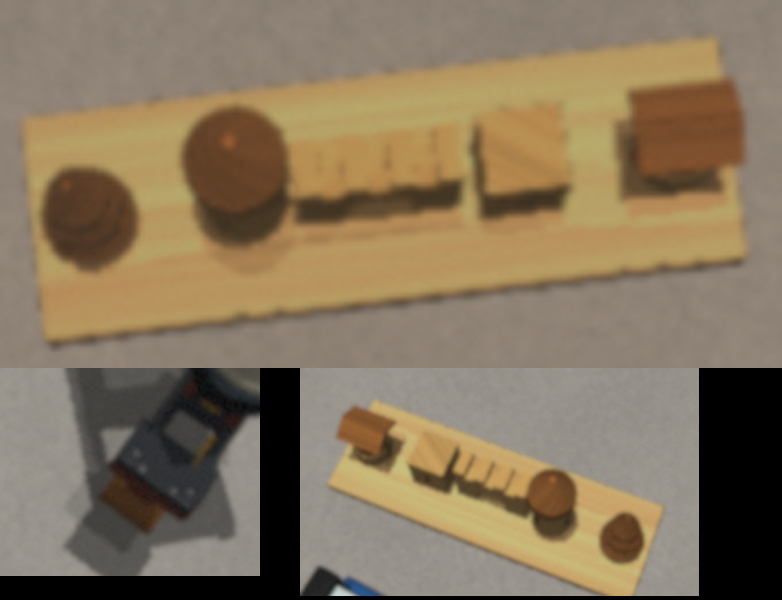

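The cone sits on the round tower with its skirt circle about (235,159), and the gripper is over the pyramid and aligned with it.

move_arm --increments '[80,0,0.01,-0.4,0,80,0,0.01,-0.8,0,80,0,0.01,-0.97,0,80,0,0.01,-1,0,80,0,0.01,-1,0,40,0,0.01,-1,0,40,0,0.01,-1,0,40,0,0.01,-1,0,40,0,0.01,-1,0]'

```text
clock: 26.6
ee_pos: [0.5105, 0.3705, 0.0048]
eef_rot: [0.994, -0.114, 0.0, -0.0]
wrist_force: [-1.1, -0.6, 4.4]
finger_gap: 0.612
```

```bash
python3 - <<'E'
from h import *
print('cone',w('top',np.array([[235.5,159],[289,159]])/4.6+[180,95]-.39,.107))
E
```

```text
cone [[0.63649874 0.09001748 0.107     ]
 [0.63586196 0.06217215 0.107     ]]
```

move_arm --increments '[40,0,0,0.5,0,40,0,-0.1,1,0,40,0,-0.5,1,0.3,40,0,-1,1,0.65,40,0,-1,1,0.65]'

```text
clock: 27.22
ee_pos: [0.5095, 0.2675, 0.104]
eef_rot: [0.999, 0.048, -0.001, 0.001]
wrist_force: [-0.2, -0.1, -1.0]
finger_gap: 0.611
```

move_arm --increments '[40,0,-0.5,0.1,0,40,0,-1,0.2,0,40,0,-1,0.2,0]'

```text
clock: 27.6
ee_pos: [0.5107, 0.1686, 0.1247]
eef_rot: [0.999, 0.046, 0.0, -0.0]
wrist_force: [-0.3, -0.5, -0.3]
finger_gap: 0.612
```

move_arm --increments '[40,0,-0.5,0,0,40,0,-1,0,0,40,0,-1,0,0]'

```text
clock: 27.98
ee_pos: [0.5106, 0.0691, 0.124]
eef_rot: [0.999, 0.046, -0.0, -0.0]
wrist_force: [0.0, 0.3, -0.5]
finger_gap: 0.616
```

move_arm --increments '[40,0,-0.5,0,0,40,0.36,-1,0,0,40,0.36,-1,0,0]'

```text
clock: 28.35
ee_pos: [0.5496, -0.0308, 0.1244]
eef_rot: [0.999, 0.047, 0.002, 0.0]
wrist_force: [-0.3, 1.3, -0.1]
finger_gap: 0.611
```

move_arm --increments '[40,0.4,-0.2,0,0,40,0.8,-0.32,0,0,40,1,-0.32,0,0,40,1,-0.32,0,0,40,1,-0.32,0,0,40,1,-0.32,0,0]'

```text
clock: 29.1
ee_pos: [0.6452, -0.0609, 0.124]
eef_rot: [0.999, 0.049, -0.001, -0.0]
wrist_force: [-0.5, -0.6, -0.3]
finger_gap: 0.614
```

move_arm --increments '[40,0,-0.01,-0.2,0,40,0,-0.01,-0.36,0,40,0,-0.01,-0.42,0,40,0,-0.01,-0.445,0,40,0,-0.01,-0.45,0,40,0,-0.01,-0.45,0]'

```text
clock: 29.85
ee_pos: [0.645, -0.0628, 0.0797]
eef_rot: [0.999, 0.048, -0.001, -0.0]
wrist_force: [-6.6, -0.1, 9.9]
finger_gap: 0.616
```

move_arm --increments '[80,0,0,0,0,80,0,0,0,0,80,0,0,0,0,80,0,0,0.3,0,80,0,0,0.7,0,80,0,0,0.9,0,80,0,0,0.9,0]'

```text
clock: 30.72
ee_pos: [0.6472, -0.0628, 0.1705]
eef_rot: [0.999, 0.048, 0.001, 0.0]
wrist_force: [-0.6, 1.2, -0.1]
finger_gap: 0.915
```

move_arm --increments '[80,-0.5,0,0,0,80,-1,0,0,0,80,-1,-0.5,0,0,80,-1,-1,0,0]'

```text
clock: 31.22
ee_pos: [0.5448, -0.163, 0.1676]
eef_rot: [0.999, 0.049, -0.001, -0.0]
wrist_force: [2.0, -0.4, 0.2]
finger_gap: 0.912
```

move_arm --increments '[80,-0.5,-0.5,0,0,80,-1,-1,0,0,80,-1,-1,0,0,80,-1,-1,0,0]'

```text
clock: 31.72
ee_pos: [0.4455, -0.2629, 0.1682]
eef_rot: [0.999, 0.047, -0.001, -0.001]
wrist_force: [-0.4, 0.4, 0.4]
finger_gap: 0.912
```

```bash
python3 - <<'E'
from h import *
snap('top','t7');snap('scene','s7')
a=cv2.imread('pics/t7_raw.png')[95:175,180:350];d=cv2.imread('pics/s7_raw.png')
I=cv2.INTER_CUBIC
a=cv2.resize(a,None,fx=4.6,fy=4.6,interpolation=I);b=cv2.resize(d[220:300,165:335],None,fx=2.8,fy=2.8,interpolation=I);d=cv2.resize(d,None,fx=.53,fy=.53)
c=np.zeros((600,782,3),np.uint8);c[:368]=a;c[368:368+len(b),:b.shape[1]]=b;c[368:368+len(d),480:480+d.shape[1]]=d
cv2.imwrite('pics/c7.png',c);print(status.get_state()['clock'],status.get_state()['wrist_force'])
E
```

```text
31.825 [ 0.76295666 -0.80107419  0.2455351 ]
```

View pics/c7.png

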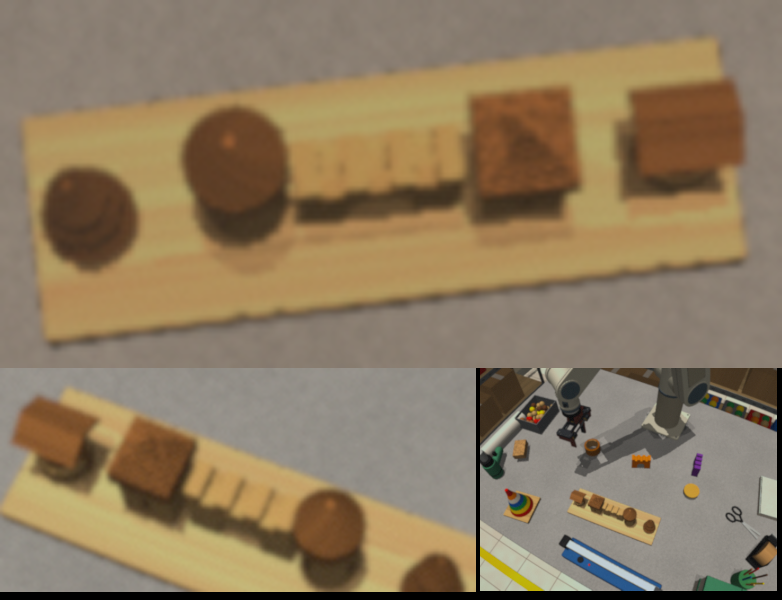

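All the pieces are up. The pyramid's skirt corners are (469,94), (570,86), (579,186), (478,197), and tape and tin look unmoved. One last numeric check.

```bash
python3 - <<'E'
from h import *
np.set_printoptions(precision=4,suppress=True)
P=w('top',np.array([[469,94],[570,86],[579,186],[478,197]])/4.6+[180,95]-.39,.093)[:,:2];e=np.roll(P,-1,0)-P
print(P.mean(0),np.linalg.norm(e,axis=1),np.degrees(np.arctan2(e[:,1],e[:,0])))
a=cv2.imread('pics/t0_raw.png')[320-110:260,140:180].astype(float);b=cv2.imread('pics/t7_raw.png')[210:260,140:180].astype(float)
print('tin diff',abs(a-b).mean(), status.get_state()['finger_gap'])
E
```

```text
[ 0.6466 -0.0612] [0.0537 0.0541 0.0536 0.0556] [ -86.3573 -176.5922   95.28      3.5279]
tin diff 10.971666666666666 0.9090847428001444
```

```bash
python3 -c "
from h import *
print(ticket.finish_job())"
```

```text
the job is handed in; nothing more can be done
None
```

The castle is built on the board, and I handed the job in at about 32 s of the 131 s allowed; the hand-in reported no verdict.

The last measurements from the top camera, all inside the limits, were:

| Check | Measured | Limit |
|---|---|---|
| Wall from the board's middle (mostly along its length) | about 3 mm | 15 mm along, 12 mm across |
| Wall angle to the board | nearly parallel | 0.15 rad |
| Round tower, tree end: distance from wall centre | 74 mm (gap about 5 mm) | 86 mm |
| Round tower: off the wall's line | 2.5 mm | 12 mm |
| Square tower, well end: distance from wall centre | 78 mm (gap about 10 mm) | 85 mm |
| Square tower: off the wall's line | under 1 mm | 12 mm |
| Cone roof off its tower's centre | about 2 mm | 8 mm |
| Pyramid roof off its tower's centre | under 1 mm | 8 mm |

The square tower and the pyramid roof are both square to the board to within a few degrees.

- **Round tower position:** the two cameras differed by about 6 mm before I gripped it. The placed position showed the top camera was right, so the gap came out about 3 mm smaller than planned.
- **Tape roll and wax tin:** I saw no movement in the last picture and felt no contact near them. An image comparison at the tin did show a difference, which I put down to the arm's changed shadow. I did not re-measure either of them.

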